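# Lock the tablet mill's lid collar and run the mill with its crank

## Robot

A 6-joint arm with a two-finger parallel gripper is mounted at the origin on the work surface. World frame = base frame: x ahead of the robot, y to its left, z up, the work surface at z = 0. Lengths are in m, angles in degrees, forces in N, time in s.
With the tool pointing down it reaches from about 0.325 to 0.85 m from the base axis. Payload 4.4 kg.
Tool frame: the origin (TCP) lies at the centre of the arm's flange, where the gripper is bolted on; the fingertips stand 199 mm ahead of it and the grasp point (between the pads) lies 180 mm ahead of it; z points along the fingers, y is the direction in which the jaws open and shut (so a half turn about z gives the same grasp; the last joint's range is limited). The gripper opens to 94 mm and grips with 3 to 60 N. Pads are 16 mm wide; open, the fingers measure 119 mm over their backs; the gripper's body (75 mm by 177 mm) begins 78 mm behind the grasp point.
Start: joints at [-79.211, 11.837, 88.321, -0, 79.842, -8.623], TCP at [0.191, -0.542, 0.405] pointing down, gripper open.
Joint ranges: [-156.59, 156.59], [-49.26, 127.26], [12.9, 141.05], [-63.56, 243.56], [4.71, 150.69], [-161.64, 161.64]. Speed limits (degrees/s): [159.86, 159.86, 180, 180, 180, 180].

## Interface

Orientations are given as [roll, pitch, yaw] about the fixed x, y, z axes, in that order (R = Rz(yaw) Ry(pitch) Rx(roll)).
In Python, from plant import robot, optics gives the robot as it stands. The module is installed in compiled form; this text tells all that it offers.
- The arm moves only by the tool move_arm, never from a script. Its argument "plan" is a list of rows, each a list of 5 numbers: the closure, from 0 (fully open) to 1 (shut), then the shift along the tool's x, y, z in units of 30 mm (1.0 is 30 mm), then the turn about the tool's z in units of 5 degrees (1.0 is 5 degrees). A call has 1 to 20 rows; each row is the pose to reach, as a shift and turn from the pose commanded when the call began, along the tool's axes at that moment; what a row does not reach only later rows make up. A row lasts 1/10 s, in which the tool goes at most 50 mm and 8.59 degrees, less where a joint would pass 70% of its speed; a pose out of reach is approached as far as the arm can. A call with a gripper value outside its range is refused whole. The fingers move at their own pace and stop on an object; "squeeze" is the grip in N (left out, the last holds). Time passes only in rows, so rows that repeat a pose let the fingers close. It gives the time, the measured TCP pose, the force and the opening at its end, in the units of the state.
- robot.read_state(): the state, without advancing time (a new reading comes with each control period).
- optics.capture(name): name is "scene" or "side" or "wrist"; returns the picture (420x560x3 uint8, red, green, blue); there is no depth.
- optics.camera_model(name): a dict with "vertical_fov" (degrees; the focal length in pixels is half the picture's height over the tangent of half this angle, whatever the lens; pixels are square), "cx", "cy" (the principal point, pixels), "view" (4x4, takes a point from world to camera coordinates). Camera axes: x right, y up, looking along -z (the intrinsics and any distortion apply to the point x, -y, -z); pixel columns grow to the right and rows downward; lengths in m; the calibration is good to about 2 mm. The wrist camera is an equidistant fisheye: a pixel r from the principal point sees the ray r / f radians off the axis. A picture is of the moment at which its call begins: read the wrist's pose just before it. camera_model takes no time and is no camera call; for the wrist camera it gives the pose at the moment of the call.
- robot.sign_off(): hands the job in, once; it reports no verdict.
The state is a dict: "clock": time; "joint_positions": joint angles; "joint_vel": joint speeds; "joint_efforts": joint torques, N m; "tcp_pos": TCP position; "tcp_rot": TCP orientation; "contact_force": force on the tool from outside, world axes, zero at the start; "moment": the same for the moment, N m; "width": finger opening in m.
Only numpy, scipy, OpenCV 4.12 (cv2) and the standard library are available. Lean on these libraries where they do the work, as an engineer would, in place of code of your own. Each camera call takes 0.05 s, during which the arm holds its last target. There are 200 camera calls.

## Task

Get the hand tablet mill going: turn the steel lock collar until its pointed lug lines up with the locked mark on the white lid, and only then take the crank by its black grip, give it a full turn clockwise (seen from above) and carry on until its arm points along the park mark on the base. Leave collar and crank there, and do not shift the tall brown bottle, the low white jar or the carton that stand close by.

Things in the scene. Friction and masses are not known exactly. Their poses are not given: they have to be found in the camera images.
- mill: Bolted-down hand mill, standing at varied places and yaws. Origin: centre of the underside of its grey base plate, 140 x 290 x 12 mm (x by y). At y = -75 mm a white round cup with fixed white lid (74 mm across, top 75 mm high) and the steel lock collar round it; at y = +75 mm the drive (up to 46 mm high) with the crank. Both turn about vertical axes. z is up.
- collar_axis (a point): Point on the collar's vertical axis, 67 mm above the table, fixed to the mill, with the mill's axes: +y points to the crank axis, 150 mm away.
- lock_mark (a point): Locked mark: a thin dark raised rib on top of the lid, 22 mm long, running from near the middle to the rim towards the mill's +x. This point is its outer end, 37 mm from the collar axis, 78 mm high.
- crank_axis (a point): Point on the crank's vertical axis, 84 mm above the table, fixed to the mill, with the mill's axes.
- park_mark (a point): Park mark of the crank: a short dark rib on the base plate, 53 to 69 mm from the crank axis towards the mill's +x. This point is its middle, 16 mm high.
- pointer_lug (a point): Grasp centre of the collar's pointed lug, 70 mm high, 63 mm from the axis. An upright steel tab 12 mm thick along the rim, from 48 to 74 mm out and 50 to 84 mm high, with a small arrow nose at its foot (80 mm out) and a dark line on top. x axis: outward; pinch it across its y axis from above. Free space below it down to 12 mm (above the drive, 36 mm high, from 30 mm towards +y).
- blunt_lug (a point): Grasp centre of the collar's other lug, facing the other way; same thickness and heights, 70 mm high, 63 mm from the axis, but with a rounded outer end (79 mm out) and no nose or line. Same axes as pointer_lug, so its x axis points inward. Either lug may be used to turn the collar.
- collar (a joint): Angle (rad) of the lock collar, a captive steel ring 96 mm across, 50 to 62 mm high. 0: locked, pointed lug in line with the lid's rib. Positive: counter-clockwise from above, unlocked. Starts at 0.7 to 1.45, so turn it clockwise. Travel -0.4 to 1.75, no stop or click at the mark. Stiff, about 0.22 N m (3.5 N at a lug); stays where it is left.
- crank (a joint): Angle (rad) of the crank, growing clockwise seen from above. 0, and 6.28 one turn later: arm pointing to the mill's +x, along the park mark. It starts between -2.4 and -0.4, before the mark, so a full turn and on to the mark ends at 6.28. About 0.1 N m (2 N at the grip); it stays where it is left.
- grip_mid (a point): Centre of the crank's upright black grip: a cylinder 20 mm across, from 61 to 107 mm above the table (centre 84 mm), 50 mm from the crank axis. It spins freely on its pin, so it can be held all the way round without turning the gripper (only its z axis has a meaning: up). Crank arm below it: top at 58 mm.
- bottle: Tall brown bottle with white cap, 52 mm across, 165 mm tall, loose, upright, origin at the centre of its underside. It stands about 115 mm from the collar axis on the mill's +x or -x side, where it crowds a gripper at one of the lugs; the jar stands on the other side. Not to be shifted.
- jar: Low white jar, 60 mm across, 42 mm tall, loose, origin at the centre of its underside; lower than the lugs, 115 mm from the collar axis, opposite the bottle. Not to be shifted.
- carton: White card carton 45 x 45 x 100 mm, upright, loose, origin at the centre of its underside, beyond the crank, its centre 115 to 135 mm from the crank axis. Not to be shifted.

How it is judged:
By the outcome, as a careful person would: the job done as asked, in the order asked, and still so for the second after the job is handed in, with the robot touching nothing.
It also fails if it takes over 69 s, if anything falls off the work surface, if the arm or the gripper's body presses on something with over 40 N, if the wrist force passes 120 N, or if a joint passes its speed limit or range.

## Working session

There is one attempt and no reset: what is moved stays moved. The work goes in short steps, Python scripts to look and compute and a tool call to move; the robot and the scene stay as the last step left them, time stands still between calls to the robot, and variables do not carry over. Pictures are saved under pics/ and viewed, about 8 in all and at most 12, crops included, and the job is handed in when it is done.

Besides the shell and the picture viewer there is one more tool, called after "Request:" by a JSON object that holds its "fn" and its "kwargs". move_arm: Moves the arm, as the interface text tells. Its arguments: {"type":"object","properties":{"plan":{"type":"array","items":{"type":"array","items":{"type":"number"}}},"squeeze":{"type":"number"}},"required":["plan"]}

```bash
mkdir -p pics
cat > h.py <<'E'
import numpy as np, cv2
from plant import robot, optics
def grab(n,f=None):
    m=optics.camera_model(n); im=optics.capture(n)
    if f: cv2.imwrite('pics/'+f,im[:,:,::-1])
    return im,m
def ray(m,u,v,fish=False):
    f=210/np.tan(np.radians(m['vertical_fov'])/2)
    x,y=u-m['cx'],v-m['cy']
    if fish:
        r=np.hypot(x,y); t=r/f; s=np.sin(t)/max(r,1e-9); d=np.array([x*s,-y*s,-np.cos(t)])
    else: d=np.array([x/f,-y/f,-1.])
    V=np.array(m['view']); R=V[:3,:3]; return -R.T@V[:3,3], R.T@d
def onz(m,u,v,z,fish=False):
    o,d=ray(m,u,v,fish); return o+d*(z-o[2])/d[2]
def proj(m,p,fish=False):
    f=210/np.tan(np.radians(m['vertical_fov'])/2)
    V=np.array(m['view']); c=V[:3,:3]@np.array(p)+V[:3,3]; x,y,z=c[0],-c[1],-c[2]
    if fish:
        r=np.hypot(x,y); t=np.arctan2(r,z); return np.array([m['cx']+f*t*x/r,m['cy']+f*t*y/r])
    return np.array([m['cx']+f*x/z,m['cy']+f*y/z])
E
python3 - <<'E'
from h import *
for n in ("scene","side","wrist"):
    im,m=grab(n,n+"0.png"); print(n,{k:v for k,v in m.items() if k!='view'}); o,d=ray(m,m['cx'],m['cy']); print(o.round(3),d.round(3))
a=[cv2.imread(f'pics/{n}0.png') for n in("scene","side","wrist")]
print(robot.read_state())
E
```

```text
scene {'vertical_fov': 43.33978730631064, 'cx': 279.3766206083545, 'cy': 203.5205818038125}
[1.382 0.023 0.717] [-0.772  0.036 -0.634]
side {'vertical_fov': 46.21159642585819, 'cx': 279.14840207992137, 'cy': 203.1253643141147}
[0.25  0.574 0.809] [ 0.348 -0.526 -0.776]
wrist {'vertical_fov': 65.70646984690485, 'cx': 282.23892216807445, 'cy': 209.10872181518008}
[ 0.27  -0.514  0.384] [-0.27  -0.093 -0.958]
{'clock': 0.15, 'joint_positions': array([-7.92103394e+01,  1.18756337e+01,  8.83832071e+01, -1.07553148e-03,
        7.98436742e+01, -8.62219237e+00]), 'joint_vel': array([ 0.01356938, -0.05248798, -0.26847856, -0.06562994, -0.01399183,
       -0.00324735]), 'joint_efforts': array([-7.66634948e-04, -3.71317863e+01, -2.81814033e+01,  6.96545932e-02,
        3.27350723e-02, -1.04226388e-04]), 'tcp_pos': array([ 0.19104893, -0.54205033,  0.40375458]), 'tcp_rot': array([-1.79898485e+02, -1.43224778e-02,  1.94120309e+01]), 'contact_force': array([ 0.70453869,  0.05358677, -0.98374519]), 'moment': array([-0.01832973, -0.0347076 , -0.02904162]), 'width': 0.09352185709864388}
```

View pics/scene0.png

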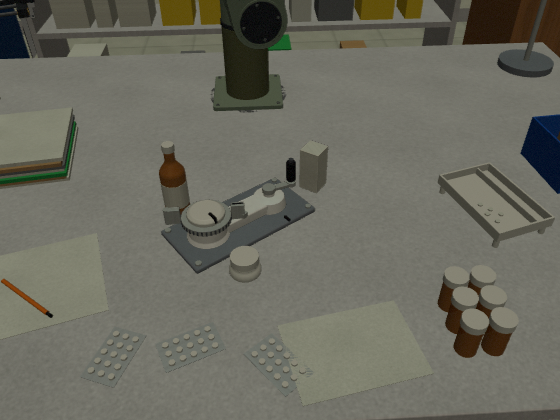

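View pics/side0.png

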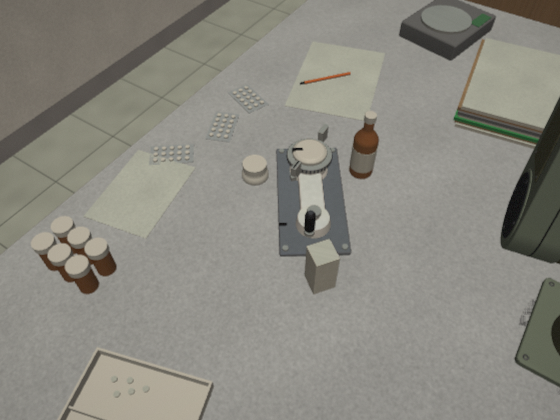

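The scene view has the cup at about (207,220), grip (291,170), carton (313,167), bottle (174,185) and jar (244,262). The side view has the cup at (309,153), grip (310,221), park mark (283,224) and lid rib (297,150). Next I'll enlarge both for exact pixels.

Run:
```python
import cv2,numpy as np
s=cv2.imread('pics/side0.png')[108:298,240:370]; s=cv2.resize(s,None,fx=3.1,fy=3.1,interpolation=cv2.INTER_CUBIC)
c=cv2.imread('pics/scene0.png')[165:265,160:320]; c=cv2.resize(c,None,fx=2.45,fy=2.45,interpolation=cv2.INTER_CUBIC)
o=np.zeros((600,800,3),np.uint8); o[:s.shape[0],:s.shape[1]]=s; o[:c.shape[0],405:405+c.shape[1]]=c
w=cv2.imread('pics/wrist0.png'); w=cv2.resize(w,(392,294)); o[260:554,405:797]=w
cv2.imwrite('pics/comp.png',np.clip(o*1.5,0,255).astype(np.uint8)); print(s.shape,c.shape)
```

```text
(589, 403, 3) (245, 392, 3)
```

View pics/comp.png

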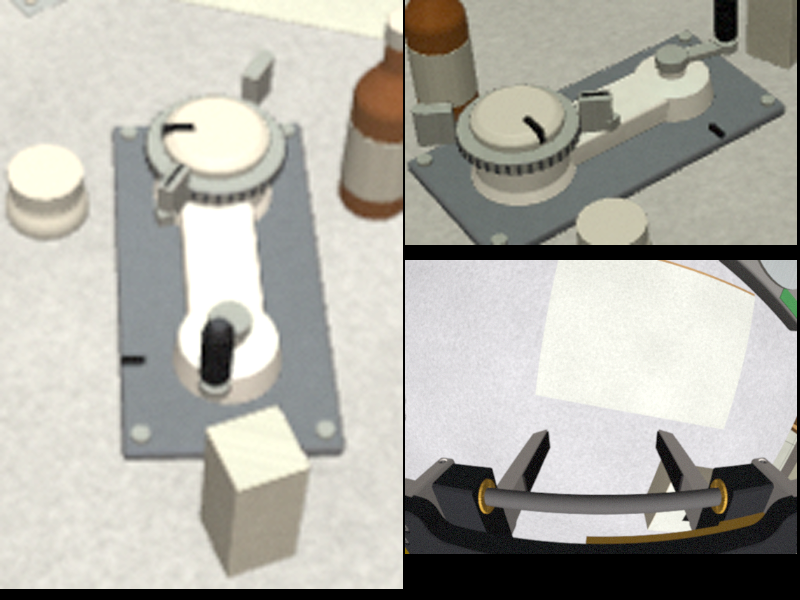

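The crops show the plate corners, the park mark at left (side view), the rib, the pointed lug with its dark line down-left at about 60° unlocked, and the grip at the +y side near the carton. The bottle is on −x near the blunt lug, the jar on +x. I'll solve the pose now.

```bash
cat > m.py <<'E'
from h import *
from scipy.optimize import least_squares
ms,mc=optics.camera_model('side'),optics.camera_model('scene')
S=lambda x,y:(240+x/3.1-.3,108+y/3.1-.3)
C=lambda x,y:(160+(x-405)/2.45-.3,165+y/2.45-.3)
a,b=.07,.145
obs=[(ms,S(112,128),(a,-b,.012)),(ms,S(124,455),(a,b,.012)),(ms,S(343,451),(-a,b,.012)),(ms,S(300,122),(-a,-b,.012)),
(mc,C(408,165),(-a,-b,.012)),(mc,C(783,108),(a,b,.012)),(mc,C(683,33),(-a,b,.012)),
(ms,S(122,360),(.069,.075,.018)),(ms,S(164,128),(.037,-.075,.078)),(ms,S(194,126),(.015,-.075,.078)),
(mc,C(543,140),(.037,-.075,.078)),(mc,C(527,119),(.015,-.075,.078))]
def res(p,per=False):
    c,s=np.cos(p[2]),np.sin(p[2]); r=[]
    for m,uv,q in obs:
        w=[p[0]+c*q[0]-s*q[1],p[1]+s*q[0]+c*q[1],q[2]]; r.append(proj(m,w)-uv)
    return np.array(r) if per else np.ravel(r)
p0=onz(ms,*S(225,300),.012)
E
python3 - <<'E'
from m import *
best=min((least_squares(res,[p0[0],p0[1],t],loss='soft_l1') for t in (0,1.5,3,-1.5)),key=lambda r:r.cost)
p=best.x; print(p.round(4),np.degrees(p[2]),best.cost); print(res(p,True).round(1).tolist())
R=np.array([[np.cos(p[2]),-np.sin(p[2])],[np.sin(p[2]),np.cos(p[2])]])
L=lambda w:R.T@(np.array(w[:2])-p[:2])
for n,m,uv,z in [('lug out',ms,S(166,193),.084),('lug in',ms,S(186,170),.084),('lugsc',mc,C(596,95),.084),('blunt top',ms,S(258,65),.084),('grip top',ms,S(217,325),.107),('griptopsc',mc,C(725,-5),.107),
 ('cart1',ms,S(206,430),.1),('cart2',ms,S(275,410),.1),('cart3',ms,S(308,460),.1),('jar top',ms,S(45,178),.042),('bot base',ms,S(375,195),.0)]:
    w=onz(m,*uv,z); l=L(w); cx=l-[0,-.075]; k=l-[0,.075]
    print(n,w.round(4),l.round(4),'collar r/ang',np.hypot(*cx).round(4),np.degrees(np.arctan2(cx[1],cx[0])).round(1),'crank',np.hypot(*k).round(4),np.degrees(np.arctan2(k[1],k[0])).round(1))
for n,q in (('collar',[0,-.075]),('crank',[0,.075])): print(n,(p[:2]+R@q).round(4))
E
```

```text
[ 0.5635 -0.0195  0.6143] 35.1942754069532 16.87111007755812
[[-0.5, -1.3], [-0.4, -0.6], [1.4, -1.2], [-0.4, -0.7], [-0.9, -2.5], [2.2, -2.7], [1.8, -3.0], [-0.4, -0.9], [-0.9, -0.7], [-0.2, -0.3], [0.2, -4.4], [0.3, -1.8]]
lug out [ 0.598  -0.0041  0.084 ] [ 0.0371 -0.0073] collar r/ang 0.0772 61.3 crank 0.0903 -65.7
lug in [ 0.5981 -0.0287  0.084 ] [ 0.023  -0.0274] collar r/ang 0.0528 64.2 crank 0.105 -77.3
lugsc [ 0.6061 -0.0198  0.084 ] [ 0.0347 -0.0248] collar r/ang 0.061 55.4 crank 0.1056 -70.8
blunt top [ 0.6096 -0.1422  0.084 ] [-0.0331 -0.1269] collar r/ang 0.0615 -122.5 crank 0.2046 -99.3
grip top [0.5059 0.0866 0.107 ] [0.0141 0.1199] collar r/ang 0.1954 85.9 crank 0.0471 72.6
griptopsc [0.5116 0.0865 0.107 ] [0.0188 0.1166] collar r/ang 0.1925 84.4 crank 0.0456 65.7
cart1 [0.475  0.1489 0.1   ] [0.0248 0.1886] collar r/ang 0.2647 84.6 crank 0.1162 77.7
cart2 [0.4496 0.1158 0.1   ] [-0.0151  0.1763] collar r/ang 0.2517 93.4 crank 0.1024 98.5
cart3 [0.4178 0.1349 0.1   ] [-0.0301  0.2102] collar r/ang 0.2868 96.0 crank 0.1385 102.5
jar top [ 0.6956 -0.0035  0.042 ] [ 0.1172 -0.0631] collar r/ang 0.1178 5.8 crank 0.1811 -49.7
bot base [ 0.5113 -0.1524  0.    ] [-0.1192 -0.0785] collar r/ang 0.1193 -178.3 crank 0.1943 -127.8
collar [ 0.6067 -0.0808]
crank [0.5203 0.0418]
```

Rough pose: mill at about (0.564, -0.020), yaw 35°, collar at about 61°, crank arm about 70° before the mark. I'll go above it to measure with the wrist camera.

Request:
{"fn": "move_arm", "kwargs": {"plan": [[0,0.8,-0.4,0,-1],[0,2,-1,0,-2.5],[0,16.8,-8.6,0,-15.4],[0,16.8,-8.6,0,-15.4],[0,16.8,-8.6,0,-15.4],[0,16.8,-8.6,0,-15.4],[0,16.8,-8.6,0,-15.4],[0,16.8,-8.6,0,-15.4],[0,16.8,-8.6,0,-15.4],[0,16.8,-8.6,0,-15.4],[0,16.8,-8.6,0,-15.4],[0,16.8,-8.6,0,-15.4],[0,16.8,-8.6,0,-15.4],[0,16.8,-8.6,0,-15.4],[0,16.8,-8.6,0,-15.4],[0,16.8,-8.6,0,-15.4],[0,16.8,-8.6,0,-15.4]]}}

```text
clock: 1.85
tcp_pos: [0.58, -0.1327, 0.4047]
tcp_rot: [-180.0, 0.0, 96.3]
contact_force: [-0.1, 0.4, 0.4]
width: 0.0936
```

Run:
```python
from h import *
im,m=grab('wrist','w1.png'); s=robot.read_state(); print(s['tcp_pos'],s['tcp_rot'],s['clock'])
np.save('w1.npy',np.array(m['view']))
cv2.imwrite('pics/w1b.png',np.clip(cv2.resize(im[0:300,60:460,::-1],None,fx=2,fy=2,interpolation=cv2.INTER_CUBIC)*1.4,0,255).astype(np.uint8))
```

```text
[ 0.58008118 -0.13262802  0.40479745] [1.79998620e+02 6.38907470e-03 9.62952037e+01] 1.9
```

View pics/w1b.png

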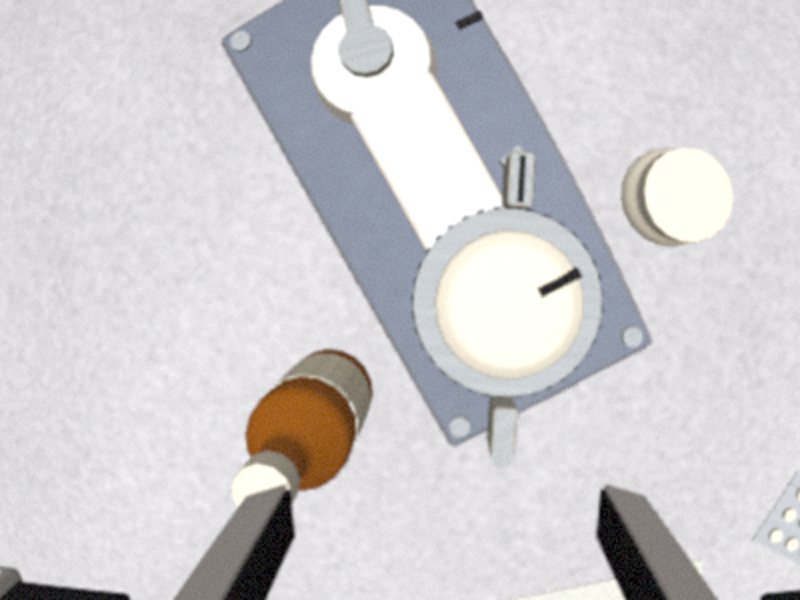

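This is a clear top view. In crop pixels: rib from (541,291) to (580,272), pointed lug line (521,157) to (521,200), lid centre about (510,304), park mark (458,23) to (482,16), crank hub (366,48).

Run:
```python
from h import *
m=optics.camera_model('wrist'); m['view']=np.load('w1.npy')
im=cv2.imread('pics/w1.png')[:,:,::-1].astype(int)
Z=lambda x,y:(60+(x+.5)/2-.5,(y+.5)/2-.5)
W=lambda x,y,z:onz(m,*Z(x,y),z,True)
pts=dict(ribin=(541,291,.078),ribout=(580,272,.078),lugo=(521,157,.084),lugi=(521,200,.084),lugtopL=(511,153,.084),lugtopR=(533,153,.084),luginL=(508,205,.084),luginR=(530,206,.084),
 blunt_in=(503,402,.084),blunt_out=(503,465,.084),parko=(482,16,.018),parki=(458,23,.018),cTL=(222,42,.012),cBL=(451,444,.012),cBR=(650,342,.012),jar=(688,195,.042))
w={k:W(*v) for k,v in pts.items()}
for k,v in w.items(): print(k,v.round(4))
# lid circle: white mask
for name,(x,y),z,rr in (('collar ring',(508,300),.062,(40,56)),):
  pass
g=im.sum(2)
def circ(c0,z,rng,sign):
    P=[]
    for a in np.radians(np.arange(0,360,4)):
        rs=np.arange(*rng,.0005); v=[]
        for r in rs:
            u=proj(m,[c0[0]+r*np.cos(a),c0[1]+r*np.sin(a),z],True)
            v.append(cv2.getRectSubPix(np.float32(im[:,:,2]),(1,1),tuple(map(float,u)))[0,0])
        d=np.gradient(cv2.GaussianBlur(np.float32(v)[None],(7,1),1.5)[0])*sign; i=d.argmax()
        P.append([c0[0]+rs[i]*np.cos(a),c0[1]+rs[i]*np.sin(a)])
    P=np.array(P); keep=np.ones(len(P),bool)
    for _ in range(4):
        A=np.c_[2*P,np.ones(len(P))][keep]; s=np.linalg.lstsq(A,(P[keep]**2).sum(1),rcond=None)[0]
        r=np.sqrt(s[2]+s[0]**2+s[1]**2); e=abs(np.hypot(*(P-s[:2]).T)-r); keep=e<max(.0015,2*np.median(e))
    return s[:2],r,keep.sum()
c0=W(510,304,.075)
print('lid',c0, circ(c0,.075,(.030,.042),-1)); c0=W(507,301,.062); print('ring',c0,circ(c0,.062,(.043,.053),-1))
```

```text
ribin [ 0.6193 -0.0729  0.078 ]
ribout [ 0.6369 -0.0613  0.078 ]
lugo [ 0.6015 -0.0115  0.084 ]
lugi [ 0.6038 -0.0315  0.084 ]
lugtopL [ 0.5968 -0.0103  0.084 ]
lugtopR [ 0.6068 -0.0088  0.084 ]
luginL [ 0.5982 -0.0346  0.084 ]
luginR [ 0.6083 -0.0337  0.084 ]
blunt_in [ 0.6076 -0.1277  0.084 ]
blunt_out [ 0.612  -0.1598  0.084 ]
parko [0.5778 0.0775 0.018 ]
parki [0.5649 0.0715 0.018 ]
cTL [0.4273 0.0553 0.012 ]
cBL [ 0.5885 -0.1761  0.012 ]
cBR [ 0.7004 -0.0992  0.012 ]
jar [ 0.6994 -0.0112  0.042 ]
lid [ 0.60572335 -0.08129309  0.075     ] (array([ 0.60469308, -0.08004885]), np.float64(0.033087582469459975), np.int64(78))
ring [ 0.6055107  -0.08130856  0.062     ] (array([ 0.60652957, -0.08268827]), np.float64(0.047192068324722385), np.int64(84))
```

Collar axis is about (0.606, -0.082), mill yaw 34.8° and pointed lug at world 93.5°, so the collar is at about 58.7°. I'll go down over the pointed lug with the jaws half open.

Request:
{"fn": "move_arm", "kwargs": {"plan": [[0.5,1.5,0.5,0,0.3],[0.5,3,0.9,0,0.6],[0.5,3.7,1.14,0,0.6],[0.5,3.7,1.14,0.5,0.6],[0.5,3.7,1.14,1.5,0.6],[0.5,3.7,1.14,2.5,0.6],[0.5,3.7,1.14,3.2,0.6],[0.5,3.7,1.14,3.5,0.6],[0.5,3.7,1.14,3.5,0.6]]}}

```text
clock: 2.8
tcp_pos: [0.6014, -0.0184, 0.2976]
tcp_rot: [-179.8, -0.0, 93.3]
contact_force: [-0.2, -0.6, -0.2]
width: 0.0471
```

Run:
```python
from h import *
im,m=grab('wrist','w2.png'); s=robot.read_state(); print(s['tcp_pos'],s['tcp_rot'],s['clock'],s['width'])
np.save('w2.npy',np.array(m['view']))
R=lambda a:np.array([np.cos(np.radians(a)),np.sin(np.radians(a))])
for r in (.05,.074): print(proj(m,[*(np.array([.606,-.082])+r*R(93.5)),.084],True))
cv2.imwrite('pics/w2b.png',np.clip(cv2.resize(im[120:420,60:460,::-1],None,fx=2,fy=2,interpolation=cv2.INTER_CUBIC)*1.4,0,255).astype(np.uint8))
```

```text
[ 0.60209796 -0.01828451  0.29925174] [-1.79945783e+02 -1.19673656e-03  9.33411643e+01] 2.85 0.046533165051058784
[284.86141826 266.16009991]
[284.8536875  232.54694945]
```

View pics/w2b.png

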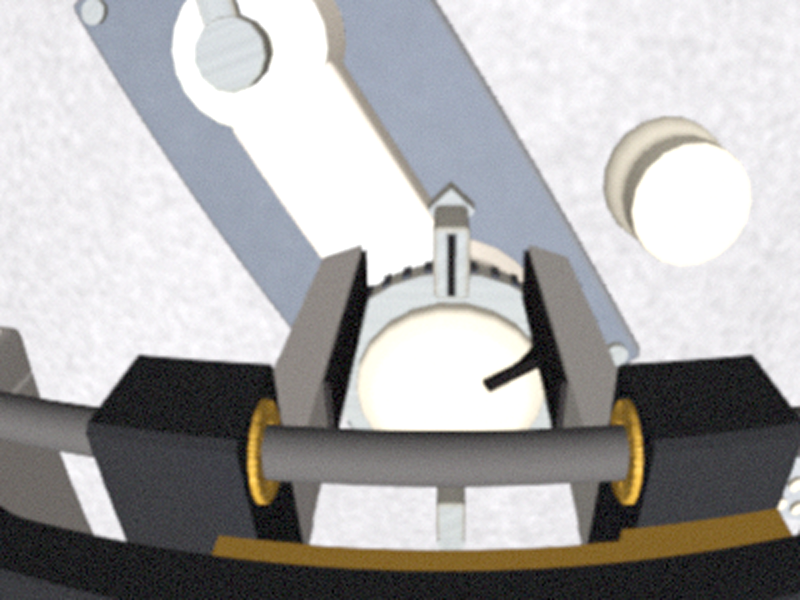

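The lug at crop (451,265) is where I predicted, centred between the jaws. Going down and gripping.

Request:
{"fn": "move_arm", "kwargs": {"plan": [[0.5,0,0,0.7,0],[0.5,0,0,1.3,0],[0.5,0,0,1.6,0],[0.5,0,0,1.6,0],[1,0,0,1.6,0],[1,0,0,1.6,0],[1,0,0,1.6,0],[1,0,0,1.6,0],[1,0,0,1.6,0],[1,0,0,1.6,0]], "squeeze": 25}}

```text
clock: 3.85
tcp_pos: [0.6024, -0.0174, 0.2523]
tcp_rot: [180.0, 0.0, 93.4]
contact_force: [-2.4, 0.5, 3.2]
width: 0.0137
```

```bash
cat > arc.py <<'E'
# rows (tool units) for carrying the tool about a vertical axis c by total deg (ccw+), n rows; yaw turns too if turn
import sys; from h import *
def arc(c,degs,turn=True):
    s=robot.read_state(); p=s['tcp_pos'][:2]; y=np.radians(s['tcp_rot'][2]); X=np.array([np.cos(y),np.sin(y)]); Y=np.array([np.sin(y),-np.cos(y)])
    for a in degs:
        t=np.radians(a); R=np.array([[np.cos(t),-np.sin(t)],[np.sin(t),np.cos(t)]]); d=R@(p-c)+c-p
        print([1,round(d@X/.03,2),round(d@Y/.03,2),0,round(-a/5,2) if turn else 0],end=', ')
    print()
E
python3 - <<'E'
from arc import *
s=robot.read_state(); print(s['tcp_pos'],s['tcp_rot'],s['contact_force'],s['moment'],s['width'])
d=s['tcp_pos'][:2]-[.606,-.082]; print(np.hypot(*d),np.degrees(np.arctan2(d[1],d[0])))
arc(np.array([.606,-.082]),-np.r_[1,3,6,9.5,13,16.5,20,23.5,27,30.5,34,37,40,40,40])
E
```

```text
[ 0.60242127 -0.01735928  0.25229854] [1.79973454e+02 1.28019210e-02 9.34190842e+01] [-2.41842509  0.48190418  3.20038321] [-0.07958802  0.19525061  0.03685024] 0.01365405901036238
0.06473971378371798 93.16885071017383
[1, np.float64(-0.0), np.float64(0.04), 0, np.float64(0.2)], [1, np.float64(-0.0), np.float64(0.11), 0, np.float64(0.6)], [1, np.float64(-0.01), np.float64(0.23), 0, np.float64(1.2)], [1, np.float64(-0.03), np.float64(0.36), 0, np.float64(1.9)], [1, np.float64(-0.06), np.float64(0.49), 0, np.float64(2.6)], [1, np.float64(-0.09), np.float64(0.61), 0, np.float64(3.3)], [1, np.float64(-0.13), np.float64(0.74), 0, np.float64(4.0)], [1, np.float64(-0.18), np.float64(0.86), 0, np.float64(4.7)], [1, np.float64(-0.24), np.float64(0.98), 0, np.float64(5.4)], [1, np.float64(-0.3), np.float64(1.09), 0, np.float64(6.1)], [1, np.float64(-0.37), np.float64(1.21), 0, np.float64(6.8)], [1, np.float64(-0.44), np.float64(1.3), 0, np.float64(7.4)], [1, np.float64(-0.51), np.float64(1.38), 0, np.float64(8.0)], [1, np.float64(-0.51), np.float64(1.38), 0, np.float64(8.0)], [1, np.float64(-0.51), np.float64(1.38), 0, np.float64(8.0)],
```

Request:
{"fn": "move_arm", "kwargs": {"plan": [[1,0,0,0,0],[1,0,0.04,0,0.2],[1,0,0.11,0,0.6],[1,-0.01,0.23,0,1.2],[1,-0.03,0.36,0,1.9],[1,-0.06,0.49,0,2.6],[1,-0.09,0.61,0,3.3],[1,-0.13,0.74,0,4.0],[1,-0.18,0.86,0,4.7],[1,-0.24,0.98,0,5.4],[1,-0.3,1.09,0,6.1],[1,-0.37,1.21,0,6.8],[1,-0.44,1.3,0,7.4],[1,-0.51,1.38,0,8],[1,-0.51,1.38,0,8],[1,-0.51,1.38,0,8]]}}

```text
clock: 5.45
tcp_pos: [0.6448, -0.03, 0.2523]
tcp_rot: [180.0, -0.0, 53.4]
contact_force: [-1.8, 1.3, 4.8]
width: 0.0139
```

Run:
```python
from arc import *
im,m=grab('wrist','w3.png'); s=robot.read_state(); print(s['tcp_pos'],s['tcp_rot'],s['contact_force'],s['moment'],s['width'])
np.save('w3.npy',np.array(m['view']))
d=s['tcp_pos'][:2]-[.606,-.082]; print(np.hypot(*d),np.degrees(np.arctan2(d[1],d[0])))
cv2.imwrite('pics/w3b.png',np.clip(cv2.resize(im[160:410,160:410,::-1],None,fx=2.4,fy=2.4,interpolation=cv2.INTER_CUBIC)*1.4,0,255).astype(np.uint8))
```

```text
[ 0.64477564 -0.03002239  0.25226238] [ 1.79954844e+02 -4.35358323e-02  5.34451247e+01] [-1.68860898  0.98528893  5.06786008] [ 0.13143965  0.18978865 -0.00333778] 0.013827262982430172
0.0648476837924289 53.27682313527517
```

View pics/w3b.png

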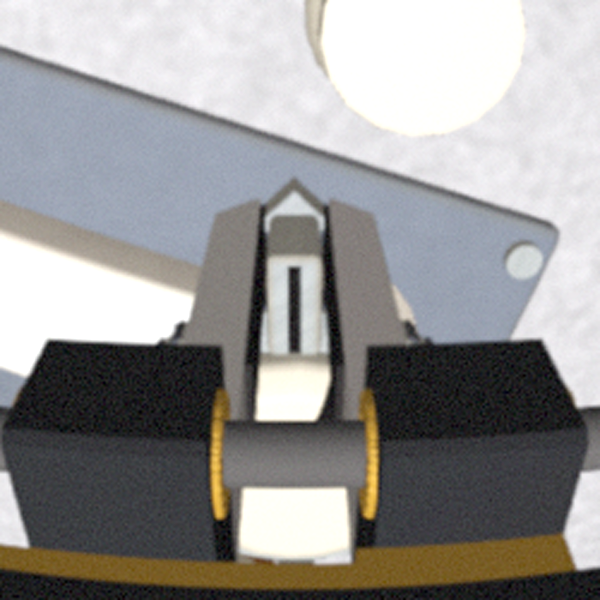

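The lug line at crop (294,305) is held squarely, and the collar has followed. I'll turn the remaining ~18.6°, release and lift, then check from above.

Run:
```python
from arc import *
arc(np.array([.606,-.082]),-np.r_[1,3,6,9.5,13,16,18,18.6])
```

```text
[1, np.float64(-0.0), np.float64(0.04), 0, np.float64(0.2)], [1, np.float64(-0.0), np.float64(0.11), 0, np.float64(0.6)], [1, np.float64(-0.01), np.float64(0.23), 0, np.float64(1.2)], [1, np.float64(-0.03), np.float64(0.36), 0, np.float64(1.9)], [1, np.float64(-0.06), np.float64(0.49), 0, np.float64(2.6)], [1, np.float64(-0.09), np.float64(0.6), 0, np.float64(3.2)], [1, np.float64(-0.11), np.float64(0.67), 0, np.float64(3.6)], [1, np.float64(-0.11), np.float64(0.69), 0, np.float64(3.72)],
```

Request:
{"fn": "move_arm", "kwargs": {"plan": [[1,0,0.04,0,0.2],[1,0,0.11,0,0.6],[1,-0.01,0.23,0,1.2],[1,-0.03,0.36,0,1.9],[1,-0.06,0.49,0,2.6],[1,-0.09,0.6,0,3.2],[1,-0.11,0.67,0,3.6],[1,-0.11,0.69,0,3.72],[1,-0.11,0.69,0,3.72],[1,-0.11,0.69,0,3.72],[0.5,-0.11,0.69,0,3.72],[0.5,-0.11,0.69,0,3.72],[0.5,-0.11,0.69,0,3.72],[0.5,-0.11,0.69,-0.5,3.72],[0.5,-0.11,0.69,-1.7,3.72],[0.3,-0.11,0.69,-3.2,3.72],[0,-1,0,-3.8,3.72],[0,-2,-0.4,-3.8,3.72],[0,-2.5,-0.7,-3.8,3.72],[0,-2.5,-0.7,-3.8,3.72]]}}

```text
clock: 7.5
tcp_pos: [0.5816, -0.0786, 0.367]
tcp_rot: [179.9, -0.0, 34.7]
contact_force: [-0.2, 0.5, -0.6]
width: 0.0837
```

Run:
```python
from arc import *
im,m=grab('wrist','w4.png'); s=robot.read_state(); print(s['tcp_pos'],s['tcp_rot'],s['contact_force'],s['width'],s['clock'])
np.save('w4.npy',np.array(m['view']))
cv2.imwrite('pics/w4b.png',np.clip(cv2.resize(im[0:300,60:460,::-1],None,fx=2,fy=2,interpolation=cv2.INTER_CUBIC)*1.4,0,255).astype(np.uint8))
```

```text
[ 0.58255517 -0.07824451  0.36684947] [ 1.79932010e+02 -6.98380466e-02  3.47396544e+01] [ 0.44291707 -0.0711937  -0.51477185] 0.08738085789147357 7.55
```

View pics/w4b.png

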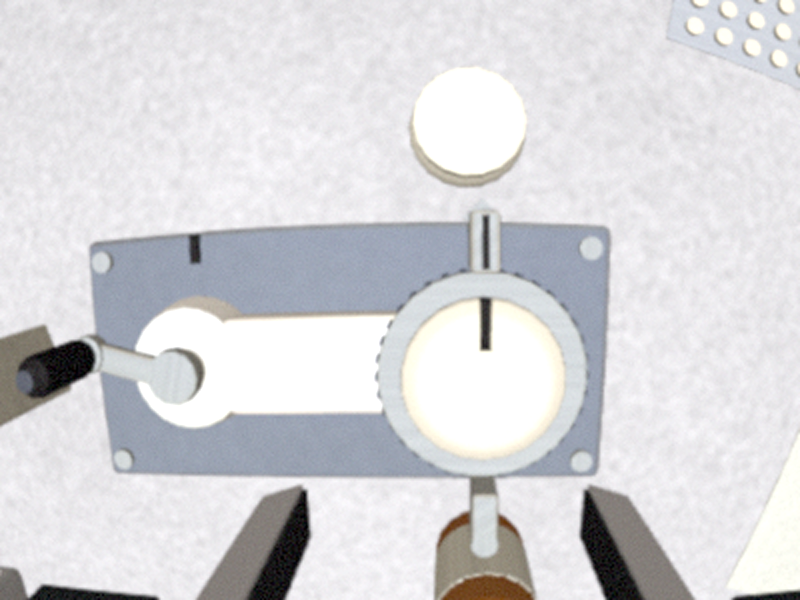

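The lug line (crop (486,242)) and rib ((486,323)) look collinear. Now I'll quantify that and locate the crank.

Run:
```python
from h import *
m=optics.camera_model('wrist'); m['view']=np.load('w4.npy')
im=cv2.imread('pics/w4.png'); g=im.max(2)
def blob(x0,x1,y0,y1,z,th=75):
    u0,u1,v0,v1=60+x0//2,60+x1//2,y0//2,y1//2
    v,u=np.nonzero(g[v0:v1,u0:u1]<th); u=u+u0; v=v+v0
    P=np.array([onz(m,a,b,z,True)[:2] for a,b in zip(u,v)]); c=P.mean(0); q=P-c; w,V=np.linalg.eigh(q.T@q); a=np.degrees(np.arctan2(*V[::-1,1]))%180
    t=q@V[:,1]; return c,a,len(u),np.ptp(t)
rb=blob(474,498,292,356,.078); lg=blob(478,496,210,272,.084); pk=blob(185,206,230,268,.018)
for n,b in (('rib',rb),('lug',lg),('park',pk)): print(n,b[0].round(4),np.round(b[1],2),b[2],round(b[3],4))
W=lambda x,y,z:onz(m,60+(x+.5)/2-.5,(y+.5)/2-.5,z,True)[:2]
C={k:W(*v,.012) for k,v in dict(a=(91,243),b=(609,227),c=(598,474),d=(115,474)).items()}
for k,v in C.items(): print(k,v.round(4))
bl=[W(484,495,.084),W(484,555,.084)]; print('blunt',bl)
ax=np.array([.606,-.082])
for n,q in (('rib',rb[0]),('lug',lg[0]),('blunt',bl[1])): d=q-ax; print(n,np.hypot(*d),np.degrees(np.arctan2(d[1],d[0])))
for n,(x,y),z in (('hub',(173,377),.055),('hub60',(173,377),.060),('grip top',(33,377),.107),('armend',(92,355),.058)): print(n,W(x,y,z).round(4))
```

```text
rib [ 0.6285 -0.0671] 35.58 102 0.0212
lug [ 0.6561 -0.0471] 35.09 52 0.0203
park [0.5718 0.0744] 32.84 65 0.0139
a [0.5397 0.1347]
b [ 0.7023 -0.0992]
c [ 0.5907 -0.178 ]
d [0.4253 0.0568]
blunt [array([ 0.56681815, -0.11014126]), array([ 0.54240693, -0.12790216])]
rib 0.02697411250764149 33.58082436092308
lug 0.061061899775717784 34.829956100759304
blunt 0.07842885939189712 -144.1778456320438
hub [0.5206 0.0407]
hub60 [0.5228 0.0395]
grip top [0.5044 0.0873]
armend [0.5062 0.0842]
```

The collar is locked: lug line 35.1°, rib 35.6° and plate 35.0° all agree, with sub-millimetre offset. The crank axis is about (0.521, 0.0405), and the grip is at (0.504, 0.087), world 109.5°. Now to take the grip, with the jaw axis along mill x to stay clear of the carton.

Request:
{"fn": "move_arm", "kwargs": {"plan": [[0.5,0,0,-0.8,-1],[0.5,0.2,-1,-1,-2.7],[0.5,0.4,-2,-1,-4.4],[0.5,0.6,-3,-1,-6.1],[0.5,0.8,-4,-1,-7.8],[0.5,1,-5,-1,-9.5],[0.5,1,-6,-1,-11.2],[0.5,1,-6.02,-1,-12.9],[0.5,1,-6.02,-1,-14.6],[0.5,1,-6.02,-1,-16.3],[0.5,1,-6.02,-0.5,-18],[0.5,1,-6.02,0.5,-18],[0.5,1,-6.02,1.5,-18],[0.5,1,-6.02,1.5,-18],[0.5,1,-6.02,1.5,-18]]}}

```text
clock: 9.05
tcp_pos: [0.5051, 0.088, 0.3208]
tcp_rot: [-180.0, -0.0, 124.8]
contact_force: [-0.1, 0.1, 1.4]
width: 0.0467
```

Run:
```python
from arc import *
im,m=grab('wrist','w5.png'); s=robot.read_state(); print(s['tcp_pos'],s['tcp_rot'],s['contact_force'],s['width'],s['clock'])
np.save('w5.npy',np.array(m['view'])); print(proj(m,[.5044,.0873,.107],True))
cv2.imwrite('pics/w5b.png',np.clip(cv2.resize(im[120:420,60:460,::-1],None,fx=2,fy=2,interpolation=cv2.INTER_CUBIC)*1.4,0,255).astype(np.uint8))
```

```text
[0.5055414  0.08788316 0.32199032] [1.79894221e+02 6.12379687e-02 1.24835634e+02] [ 0.32027914 -0.34192506  0.1322999 ] 0.04664488411609392 9.1
[281.09058808 247.28990788]
```

View pics/w5b.png

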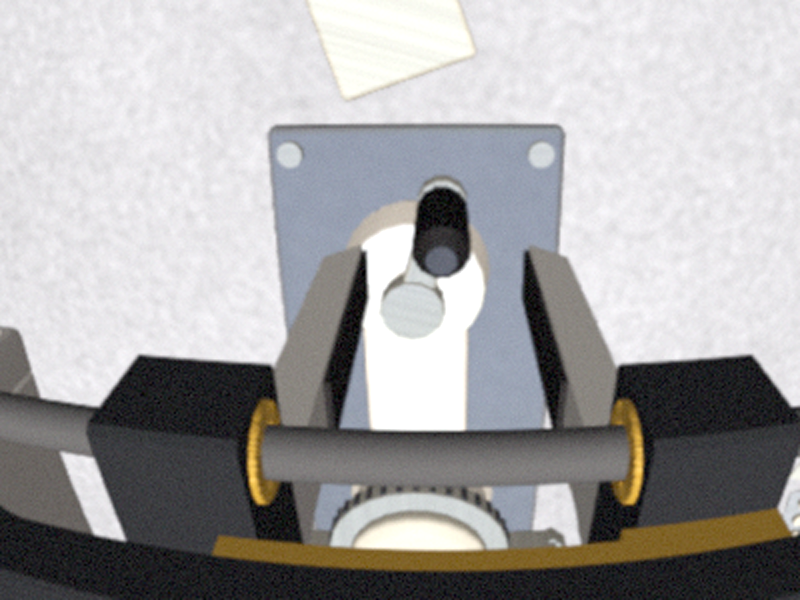

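The grip's top at crop (442,256) matches the prediction within 1 px and sits between the jaws. Descending and closing.

Request:
{"fn": "move_arm", "kwargs": {"plan": [[0.5,0,0,0.8,0],[0.5,0,0,1.5,0],[0.5,0,0,1.83,0],[0.5,0,0,1.83,0],[0.9,0,0,1.83,0],[0.9,0,0,1.83,0],[0.9,0,0,1.83,0],[0.9,0,0,1.83,0],[0.9,0,0,1.83,0]], "squeeze": 15}}

```text
clock: 10.0
tcp_pos: [0.5047, 0.0874, 0.2665]
tcp_rot: [180.0, 0.0, 124.8]
contact_force: [-1.0, -0.6, 4.6]
width: 0.02
```

Run:
```python
from arc import *
s=robot.read_state(); print(s['tcp_pos'],s['tcp_rot'],s['contact_force'],s['width'],s['clock'])
c=np.array([.521,.0405]); d=s['tcp_pos'][:2]-c; a=np.degrees(np.arctan2(d[1],d[0])); print(np.hypot(*d),a, a-35)
arc(c,-np.r_[1,3,6,10,15,20,25,30,35,40,45,50,55,60,65,69,72,74,74.5,74.5],False)
```

```text
[0.50473192 0.08743879 0.26654923] [1.79968787e+02 4.53140319e-02 1.24816007e+02] [-0.96732031 -0.55397327  4.62610739] 0.020038529410722292 10.0
0.04967797140665833 109.11532857126754 74.11532857126754
[1, np.float64(-0.01), np.float64(0.03), 0, 0], [1, np.float64(-0.03), np.float64(0.08), 0, 0], [1, np.float64(-0.06), np.float64(0.16), 0, 0], [1, np.float64(-0.1), np.float64(0.27), 0, 0], [1, np.float64(-0.17), np.float64(0.4), 0, 0], [1, np.float64(-0.25), np.float64(0.52), 0, 0], [1, np.float64(-0.34), np.float64(0.63), 0, 0], [1, np.float64(-0.44), np.float64(0.74), 0, 0], [1, np.float64(-0.55), np.float64(0.83), 0, 0], [1, np.float64(-0.66), np.float64(0.92), 0, 0], [1, np.float64(-0.78), np.float64(1.0), 0, 0], [1, np.float64(-0.91), np.float64(1.06), 0, 0], [1, np.float64(-1.05), np.float64(1.11), 0, 0], [1, np.float64(-1.19), np.float64(1.16), 0, 0], [1, np.float64(-1.33), np.float64(1.19), 0, 0], [1, np.float64(-1.44), np.float64(1.2), 0, 0], [1, np.float64(-1.53), np.float64(1.21), 0, 0], [1, np.float64(-1.59), np.float64(1.21), 0, 0], [1, np.float64(-1.6), np.float64(1.21), 0, 0], [1, np.float64(-1.6), np.float64(1.21), 0, 0],
```

Request:
{"fn": "move_arm", "kwargs": {"plan": [[0.9,-0.01,0.03,0,0],[0.9,-0.03,0.08,0,0],[0.9,-0.06,0.16,0,0],[0.9,-0.1,0.27,0,0],[0.9,-0.17,0.4,0,0],[0.9,-0.25,0.52,0,0],[0.9,-0.34,0.63,0,0],[0.9,-0.44,0.74,0,0],[0.9,-0.55,0.83,0,0],[0.9,-0.66,0.92,0,0],[0.9,-0.78,1,0,0],[0.9,-0.91,1.06,0,0],[0.9,-1.05,1.11,0,0],[0.9,-1.19,1.16,0,0],[0.9,-1.33,1.19,0,0],[0.9,-1.44,1.2,0,0],[0.9,-1.53,1.21,0,0],[0.9,-1.59,1.21,0,0],[0.9,-1.6,1.21,0,0],[0.9,-1.6,1.21,0,0]]}}

```text
clock: 12.0
tcp_pos: [0.5618, 0.069, 0.2665]
tcp_rot: [180.0, -0.0, 124.8]
contact_force: [-1.8, 1.4, 4.9]
width: 0.0197
```

Run:
```python
from arc import *
s=robot.read_state(); print(s['tcp_pos'],s['tcp_rot'],s['contact_force'],s['moment'],s['width'],s['clock'])
c=np.array([.521,.0405]); d=s['tcp_pos'][:2]-c; a=np.degrees(np.arctan2(d[1],d[0])); print(np.hypot(*d),a, a-35)
arc(c,-np.r_[2,6,12,18,25,32,39,46,53,60,67,74,81,88,95,102,108,114,118,120],False)
```

```text
[0.56184191 0.06903804 0.26650727] [ 1.79973873e+02 -2.30755831e-02  1.24806522e+02] [-1.80385714  1.41362088  4.87881515] [0.04378169 0.33628036 0.0121681 ] 0.019744487669567854 12.0
0.04982450719866028 34.94368846208652 -0.05631153791347998
[1, np.float64(-0.06), np.float64(-0.0), 0, 0], [1, np.float64(-0.17), np.float64(-0.01), 0, 0], [1, np.float64(-0.35), np.float64(-0.04), 0, 0], [1, np.float64(-0.51), np.float64(-0.08), 0, 0], [1, np.float64(-0.7), np.float64(-0.15), 0, 0], [1, np.float64(-0.88), np.float64(-0.25), 0, 0], [1, np.float64(-1.05), np.float64(-0.37), 0, 0], [1, np.float64(-1.2), np.float64(-0.5), 0, 0], [1, np.float64(-1.33), np.float64(-0.66), 0, 0], [1, np.float64(-1.44), np.float64(-0.83), 0, 0], [1, np.float64(-1.53), np.float64(-1.01), 0, 0], [1, np.float64(-1.6), np.float64(-1.2), 0, 0], [1, np.float64(-1.64), np.float64(-1.4), 0, 0], [1, np.float64(-1.66), np.float64(-1.6), 0, 0], [1, np.float64(-1.66), np.float64(-1.8), 0, 0], [1, np.float64(-1.63), np.float64(-2.0), 0, 0], [1, np.float64(-1.58), np.float64(-2.17), 0, 0], [1, np.float64(-1.52), np.float64(-2.33), 0, 0], [1, np.float64(-1.47), np.float64(-2.44), 0, 0], [1, np.float64(-1.44), np.float64(-2.49), 0, 0],
```

Request:
{"fn": "move_arm", "kwargs": {"plan": [[0.9,-0.06,0,0,0],[0.9,-0.17,-0.01,0,0],[0.9,-0.35,-0.04,0,0],[0.9,-0.51,-0.08,0,0],[0.9,-0.7,-0.15,0,0],[0.9,-0.88,-0.25,0,0],[0.9,-1.05,-0.37,0,0],[0.9,-1.2,-0.5,0,0],[0.9,-1.33,-0.66,0,0],[0.9,-1.44,-0.83,0,0],[0.9,-1.53,-1.01,0,0],[0.9,-1.6,-1.2,0,0],[0.9,-1.64,-1.4,0,0],[0.9,-1.66,-1.6,0,0],[0.9,-1.66,-1.8,0,0],[0.9,-1.63,-2,0,0],[0.9,-1.58,-2.17,0,0],[0.9,-1.52,-2.33,0,0],[0.9,-1.47,-2.44,0,0],[0.9,-1.44,-2.49,0,0]]}}

```text
clock: 14.0
tcp_pos: [0.5254, -0.0097, 0.2665]
tcp_rot: [179.9, 0.1, 124.8]
contact_force: [1.8, 1.0, 4.8]
width: 0.0195
```

Run:
```python
from arc import *
s=robot.read_state(); print(s['tcp_pos'],s['contact_force'],s['width'],s['clock'])
c=np.array([.521,.0405]); d=s['tcp_pos'][:2]-c; a=np.degrees(np.arctan2(d[1],d[0])); print(np.hypot(*d),a, a-35)
arc(c,-np.r_[2,6,12,18,25,32,39,46,53,60,67,74,81,88,95,102,108,114,118,120],False)
```

```text
[ 0.52535441 -0.00965178  0.2665118 ] [1.76875507 0.95704731 4.80679242] 0.01951412973860338 14.0
0.05034045587896104 -85.03775800123624 -120.03775800123624
[1, np.float64(0.03), np.float64(-0.05), 0, 0], [1, np.float64(0.1), np.float64(-0.15), 0, 0], [1, np.float64(0.21), np.float64(-0.28), 0, 0], [1, np.float64(0.33), np.float64(-0.41), 0, 0], [1, np.float64(0.49), np.float64(-0.54), 0, 0], [1, np.float64(0.66), np.float64(-0.64), 0, 0], [1, np.float64(0.85), np.float64(-0.73), 0, 0], [1, np.float64(1.05), np.float64(-0.79), 0, 0], [1, np.float64(1.25), np.float64(-0.83), 0, 0], [1, np.float64(1.45), np.float64(-0.84), 0, 0], [1, np.float64(1.66), np.float64(-0.83), 0, 0], [1, np.float64(1.86), np.float64(-0.79), 0, 0], [1, np.float64(2.05), np.float64(-0.73), 0, 0], [1, np.float64(2.24), np.float64(-0.65), 0, 0], [1, np.float64(2.41), np.float64(-0.54), 0, 0], [1, np.float64(2.57), np.float64(-0.42), 0, 0], [1, np.float64(2.7), np.float64(-0.29), 0, 0], [1, np.float64(2.81), np.float64(-0.16), 0, 0], [1, np.float64(2.88), np.float64(-0.06), 0, 0], [1, np.float64(2.91), np.float64(-0.01), 0, 0],
```

Request:
{"fn": "move_arm", "kwargs": {"plan": [[0.9,0.03,-0.05,0,0],[0.9,0.1,-0.15,0,0],[0.9,0.21,-0.28,0,0],[0.9,0.33,-0.41,0,0],[0.9,0.49,-0.54,0,0],[0.9,0.66,-0.64,0,0],[0.9,0.85,-0.73,0,0],[0.9,1.05,-0.79,0,0],[0.9,1.25,-0.83,0,0],[0.9,1.45,-0.84,0,0],[0.9,1.66,-0.83,0,0],[0.9,1.86,-0.79,0,0],[0.9,2.05,-0.73,0,0],[0.9,2.24,-0.65,0,0],[0.9,2.41,-0.54,0,0],[0.9,2.57,-0.42,0,0],[0.9,2.7,-0.29,0,0],[0.9,2.81,-0.16,0,0],[0.9,2.88,-0.06,0,0],[0.9,2.91,-0.01,0,0]]}}

```text
clock: 16.0
tcp_pos: [0.4753, 0.0615, 0.2665]
tcp_rot: [-180.0, 0.2, 124.9]
contact_force: [0.6, -3.6, 7.9]
width: 0.0197
```

Run:
```python
from arc import *
s=robot.read_state(); print(s['tcp_pos'],s['contact_force'],s['width'],s['clock'])
c=np.array([.521,.0405]); d=s['tcp_pos'][:2]-c; a=np.degrees(np.arctan2(d[1],d[0])); print(np.hypot(*d),a, a-35)
arc(c,-np.r_[2,6,12,18,25,32,39,46,53,60,67,74,81,88,95,102,108,114,118,120],False)
```

```text
[0.47532623 0.06150148 0.26645321] [ 0.63023768 -3.56348495  7.88879817] 0.019712096259963688 16.0
0.050270821447592574 155.30632060482665 120.30632060482665
[1, np.float64(0.03), np.float64(0.05), 0, 0], [1, np.float64(0.08), np.float64(0.16), 0, 0], [1, np.float64(0.14), np.float64(0.32), 0, 0], [1, np.float64(0.19), np.float64(0.49), 0, 0], [1, np.float64(0.22), np.float64(0.69), 0, 0], [1, np.float64(0.23), np.float64(0.89), 0, 0], [1, np.float64(0.21), np.float64(1.1), 0, 0], [1, np.float64(0.17), np.float64(1.3), 0, 0], [1, np.float64(0.1), np.float64(1.49), 0, 0], [1, np.float64(0.01), np.float64(1.68), 0, 0], [1, np.float64(-0.1), np.float64(1.85), 0, 0], [1, np.float64(-0.23), np.float64(2.0), 0, 0], [1, np.float64(-0.38), np.float64(2.14), 0, 0], [1, np.float64(-0.55), np.float64(2.26), 0, 0], [1, np.float64(-0.72), np.float64(2.36), 0, 0], [1, np.float64(-0.91), np.float64(2.44), 0, 0], [1, np.float64(-1.08), np.float64(2.49), 0, 0], [1, np.float64(-1.26), np.float64(2.51), 0, 0], [1, np.float64(-1.37), np.float64(2.52), 0, 0], [1, np.float64(-1.43), np.float64(2.52), 0, 0],
```

Request:
{"fn": "move_arm", "kwargs": {"plan": [[0.9,0.03,0.05,0,0],[0.9,0.08,0.16,0,0],[0.9,0.14,0.32,0,0],[0.9,0.19,0.49,0,0],[0.9,0.22,0.69,0,0],[0.9,0.23,0.89,0,0],[0.9,0.21,1.1,0,0],[0.9,0.17,1.3,0,0],[0.9,0.1,1.49,0,0],[0.9,0.01,1.68,0,0],[0.9,-0.1,1.85,0,0],[0.9,-0.23,2,0,0],[0.9,-0.38,2.14,0,0],[0.9,-0.55,2.26,0,0],[0.9,-0.72,2.36,0,0],[0.9,-0.91,2.44,0,0],[0.9,-1.08,2.49,0,0],[0.9,-1.26,2.52,0,0],[0.9,-1.38,2.52,0,0],[0.9,-1.44,2.52,0,0]]}}

```text
clock: 18.0
tcp_pos: [0.5616, 0.0696, 0.2664]
tcp_rot: [-180.0, -0.0, 124.8]
contact_force: [-0.6, 1.9, 8.1]
width: 0.0192
```

Run:
```python
from arc import *
s=robot.read_state(); print(s['tcp_pos'],s['contact_force'],s['width'],s['clock'])
c=np.array([.521,.0405]); d=s['tcp_pos'][:2]-c; a=np.degrees(np.arctan2(d[1],d[0])); print(np.hypot(*d),a, a-35)
```

```text
[0.56159569 0.06961876 0.26644913] [-0.63531496  1.90298586  8.06061333] 0.019186941462230434 18.0
0.04995910394835382 35.65137816109284 0.6513781610928433
```

Request:
{"fn": "move_arm", "kwargs": {"plan": [[0.9,-0.02,0,0,0],[0.9,-0.02,0,0,0],[0.9,-0.02,0,0,0],[0.5,-0.02,0,0,0],[0.5,-0.02,0,0,0],[0.5,-0.02,0,0,0],[0.5,-0.02,0,-0.4,0],[0.5,-0.02,0,-1.5,0],[0.5,-0.02,0,-3,0],[0.5,-0.02,0,-4.2,0],[0.3,-1.5,0,-4.5,0],[0,-3,0,-4.5,0],[0,-4,0,-4.5,0],[0,-4,0,-4.5,0],[0,-4,0,-4.5,0]]}}

```text
clock: 19.5
tcp_pos: [0.6301, -0.029, 0.4007]
tcp_rot: [-180.0, -0.1, 124.7]
contact_force: [-0.1, 1.1, -0.6]
width: 0.0832
```

Run:
```python
from arc import *
im,m=grab('wrist','w6.png'); s=robot.read_state(); print(s['tcp_pos'],s['tcp_rot'],s['contact_force'],s['width'],s['clock'])
np.save('w6.npy',np.array(m['view']))
cv2.imwrite('pics/w6b.png',np.clip(cv2.resize(im[0:300,60:460,::-1],None,fx=2,fy=2,interpolation=cv2.INTER_CUBIC)*1.4,0,255).astype(np.uint8))
```

```text
[ 0.62971295 -0.02818654  0.40070152] [-1.79973381e+02 -6.78118901e-02  1.24812834e+02] [ 0.12718283  0.57439554 -0.68601268] 0.08778381471446921 19.55
```

View pics/w6b.png

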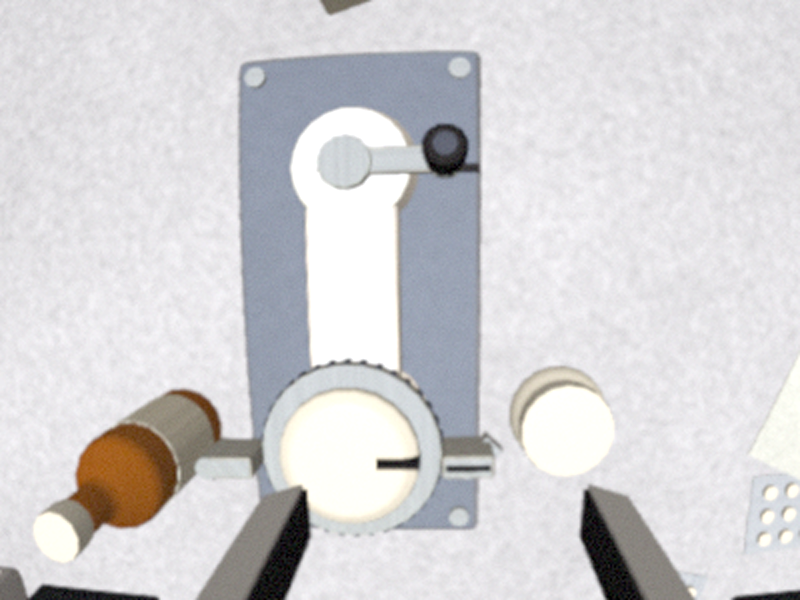

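The crank arm points along the park mark: grip (446,148), mark (468,167), hub (345,161). The collar lug and rib are still in line. Numeric check:

Run:
```python
from h import *
m=optics.camera_model('wrist'); m['view']=np.load('w6.npy')
W=lambda x,y,z:onz(m,60+(x+.5)/2-.5,(y+.5)/2-.5,z,True)[:2]
ang=lambda a,b:np.degrees(np.arctan2(*(b-a)[::-1])).round(2)
im=cv2.imread('pics/w6.png'); g=im.max(2)
def blob(x0,x1,y0,y1,z,th=75):
    v,u=np.nonzero(g[y0//2:y1//2,60+x0//2:60+x1//2]<th)
    return np.mean([onz(m,a+60+x0//2,b+y0//2,z,True)[:2] for a,b in zip(u,v)],0)
print('plate',ang(W(241,64,.012),W(479,54,.012)),ang(W(479,54,.012),W(476,526,.012))+90)
rib,lug=blob(374,420,452,476,.078),blob(445,494,460,476,.084); print('rib',rib,'lug',lug,'rib->lug',ang(rib,lug),'ax->lug',ang(np.array([.606,-.082]),lug))
gt=W(446,146,.107); c=np.array([.521,.0405]); print('grip',gt,ang(c,gt),np.hypot(*(gt-c)))
print('arm edges',ang(W(373,147,.058),W(420,146,.058)),ang(W(373,174,.058),W(420,172,.058)))
print('park',blob(466,480,160,174,.018),ang(c,blob(466,480,160,174,.018)))
# neighbours before/after
b=cv2.imread('pics/side0.png').astype(int); im2,_=grab('side','side1.png'); d=np.abs(im2[:,:,::-1].astype(int)-b).max(2)>45
n,_,st,_=cv2.connectedComponentsWithStats(d.astype(np.uint8)); print(st[(st[:,4]>6)])
o=np.clip(cv2.resize(np.hstack([b[100:300,230:400],im2[100:300,230:400,::-1]]).astype(np.uint8),None,fx=2.3,fy=2.3)*1.4,0,255).astype(np.uint8); cv2.imwrite('pics/cmp.png',o)
```

```text
plate 34.48 34.84
rib [ 0.62801345 -0.06669594] lug [ 0.65661123 -0.04702483] rib->lug 34.52 ax->lug 34.65
grip [0.56210471 0.06951209] 35.21 0.050312016623665946
arm edges 34.81 36.16
park [0.57420026 0.07718586] 34.59
[[     0      0    560    420 223228]
 [   234      0    110    116   5493]
 [   542     97     18     42    403]
 [   258    104      6     12     44]
 [   318    128     10     14     76]
 [   500    138     60    126   5335]
 [   276    146     10      2     20]
 [   337    147     10     11     81]
 [   273    156      3      4      8]
 [   298    164      3      4      8]
 [   291    170      7     10     28]
 [   284    193     10     20    178]
 [   298    209     18     24    254]
 [   304    233     10      4     12]]
```

View pics/cmp.png

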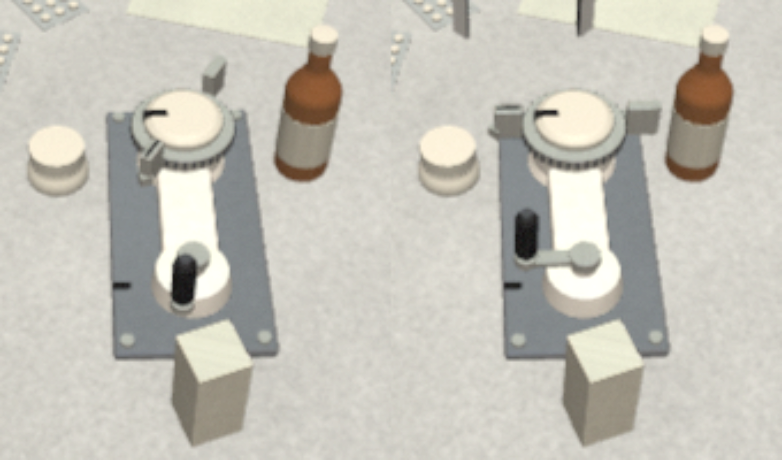

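The side views before and after show bottle, jar and carton unchanged, with no differing pixels around them. The crank is parked and the collar locked, so I'm handing in.

```bash
python3 -c "
from plant import robot
print(robot.sign_off(), robot.read_state()['clock'])"
```

```text
the job is handed in; nothing more can be done
the job is handed in; nothing more can be done
```

The mill is set as asked, and the job was handed in at about 20 s on the robot's clock. sign_off gives no verdict.

- **Collar:** I pinched the pointed lug and turned it about 59° clockwise to the locked mark, then let go. The wrist picture at the end put the lug at 34.5–34.7° in the world. The mill's plate read 34.5–34.8°, so the lug lines up with the rib within about 0.5°. An earlier look right after release gave up to about 1° difference between the same features, which is within pixel noise.
- **Crank:** After the collar was locked, I held the grip and turned it clockwise about 74° to the mark, then a full 360° back to it. The grip ended at 35.2° seen from the crank axis, with the park mark at 34.6°. The two arm edges read 34.8° and 36.2°, so the arm is within about 1° of the mark.
- **Other items:** The before and after side pictures show no change at the bottle, jar or carton. The force readings I took between moves stayed under about 9 N. The gripper was open and clear of everything at hand-in.

No check failed.

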